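# Load the drop-feed clamp fixture and knock its locking pin home

## Robot

A 6-joint arm with a two-finger parallel gripper is mounted at the origin on a cart in front of the work surface, level with it; the furniture and walls round the work are solid. World frame = base frame: x ahead of the robot, y to its left, z up, the work surface at z = 0. Lengths are in m, angles in rad, forces in N, time in s.
With the tool pointing down it reaches from about 0.35 to 0.775 m from the base axis. Payload 5.5 kg.
Tool frame: the origin (TCP) lies at the very end of the fingers, on their centre line; the grasp point (between the pads) lies 19 mm behind it; z points along the fingers, y is the line along which they close (so a half turn about z gives the same grasp; the last joint's range is limited). The gripper opens to 85 mm and grips with 20 to 120 N. Pads are 22 mm wide; open, the fingers measure 114 mm over their backs; the gripper's body (76 mm by 85 mm) begins 54 mm behind the grasp point. The pads swing forward as they close: fully open they stand 13 mm farther back than shut.
Start: joints at [-1.413, 0.313, 0.046, 1.304, 0, 1.431], TCP at [0.169, -0.55, 0.231] pointing down, gripper open.
Joint ranges: [-2.76, 2.76], [-0.86, 1.69], [-1.03, 1.26], [-2.2, 2.34], [-1.47, 1.5], [-3.14, 3.14]. Speed limits (rad/s): [2.57, 2.57, 3.14, 3.14, 3.14, 3.14].

## Interface

Orientations are given as a unit quaternion [w, x, y, z].
In Python, from workcell import env gives the robot as it stands. The module is installed in compiled form; this text tells all that it offers.
- The arm moves only by the tool jog_arm, never from a script. Its arguments are lists of equal length, an entry for each row: "gripper": the opening, from 0 (shut) to 1 (fully open); "offset": the shift along the world's x, y, z in cm, a list of three; "twist": the turn about the world's z in degrees. In form: {"gripper": [gripper, ...], "offset": [[dx, dy, dz], ...], "twist": [twist, ...]}. A call has exactly 8 rows; each row is the pose to reach, as a shift and turn from the pose commanded when the call began; what a row does not reach only later rows make up. A row lasts 1/8 s, in which the tool goes at most 62.5 mm and 10.7 degrees, less where a joint would pass 70% of its speed; a pose out of reach is approached as far as the arm can. A call with a gripper value outside its range is refused whole. The fingers move at their own pace and stop on an object; "squeeze" is the grip in N (left out, the last holds). Time passes only in rows, so rows that repeat a pose let the fingers close, or fill a call up. It gives the time, the measured TCP pose, the force, the opening and the grip force at its end, in the units of the state.
- env.get_state(): the state, without advancing time (a new reading comes with each control period).
- env.read_camera(name): name is "scene" or "top" or "wrist"; returns a dict with "image" (400x640x3 uint8, red, green, blue), "z_map" (400x640 float32, m along the optical axis (not along the pixel's ray), 0 where there is no reading), "fovy" (degrees; the focal length in pixels is half the picture's height over the tangent of half this angle, whatever the lens; pixels are square), "cx", "cy" (the principal point, pixels), "cam_to_world" (4x4, takes a point from camera to world coordinates). Camera axes: x right, y up, looking along -z (the intrinsics and any distortion apply to the point x, -y, -z); pixel columns grow to the right and rows downward; lengths in m; the calibration is good to about 2 mm. A picture is of the moment at which its call begins.
- env.hand_in(): hands the job in; it is judged then, once.
The state is a dict: "clock": time; "joint_pos": joint angles; "qvel": joint speeds; "tau": joint torques, N m; "tcp_pos": TCP position; "orientation": TCP orientation; "wrist_force": force on the tool from outside, world axes, zero at the start; "ft_torque": the same for the moment, N m; "finger_gap": finger opening in m; "grip_force": force on a finger pad.
Only numpy, scipy, OpenCV 4.12 (cv2) and the standard library are available. Lean on these libraries where they do the work, as an engineer would, in place of code of your own. Each camera call takes 0.05 s, during which the arm holds its last target. There are 200 camera calls.

## Task

Drop the copper-coloured turned part into the blue funnel so that it falls to the bottom of the fixture's well. Then pick up the yellow-faced mallet and strike the red sprung pin with it, a brisk tap rather than a slow push and without touching the pin by hand, so that it snaps fully down and slides the keeper bar over the part. Finally stand the mallet back on the black mat, upright on its head as it was, and leave the two grey turned parts where they are.

Things in the scene. Friction and masses are not known exactly. Their poses are not given: they have to be found in the camera images.
- fixture: Fixed aluminium base plate 100 x 215 x 10 mm. Origin: centre of the underside; z up; y points from the grey pin tower (at y = -55 mm; 56 x 52 mm, 70 mm high, with a brass bush up to 75 mm) to the blue funnel and well (y = +55 mm). Between them, up to 56 mm high, a steel guide holds the brass keeper bar, which the pin slides along +y into the well, 45 to 51 mm above the bench
- well (a point): Centre of the well's floor, on the axis of the funnel, 10 mm above the bench. The well is a round tube of 36 mm inner diameter that runs up to 54 mm above the bench, where the funnel begins
- funnel_rim (a point): Centre of the funnel's mouth, 84 mm above the bench: the funnel is 90 mm across outside and about 83 mm inside at the rim, and narrows to the well
- pin_top (a point): Centre of the top of the pin's red head, a flat disc 28 mm in diameter and 8 mm thick; 97 mm above the bench when up, 83 mm when fully down. It moves only up and down
- pin (a joint): Travel of the red pin, m: 0 up, 0.014 fully down. A snap-action spring holds it up with about 7 N; this force falls to nothing half-way (0.007) and then pulls the pin fully down, where it stays; short of half-way it jumps back up
- mallet_grip (a point): Centre of the black handle of the mallet, the place to grip it: 62 mm from the head's axis, 32 mm above the striking face. Handle: bar 22 mm wide, 24 mm high, from 41 to 131 mm from the head's axis, thinner next to the head. The mallet stands on its head with the handle level; x points from the handle to the head, z up. Mass about 0.35 kg
- mallet_face (a point): Centre of the mallet's lower striking face, on which it stands, flat and 44 mm in diameter; the head is a yellow-faced upright cylinder 44 mm in diameter, 64 mm high. Same axes as mallet_grip
- mallet: The whole mallet; origin at the centre of its lower striking face, same axes as mallet_face
- mat: Black rubber mat 190 x 120 x 3 mm fixed on the bench; origin at the centre of its underside, long side along its x
- copper_part_mid (a point): Centre of the loose copper-coloured (pinkish) turned part, 24 mm in diameter and 20 mm high, narrower in its upper half; it stands upright on the bench
- copper_part: The copper-coloured turned part; origin at the centre of its underside
- grey_part_a_mid (a point): Centre of a grey turned part, 26 mm in diameter, 18 mm high, narrower in its upper half; not to be moved
- grey_part_b_mid (a point): Centre of the other grey turned part, same size; not to be moved
Not all that is in view belongs to the job. Leave any pink or turquoise look-alike of the copper_part alone.

How it is judged:
On the way, in this order (a step that is already met when the one before it is completed fails the run):
1. the copper part lies at the bottom of the well, with the pin still up (horizontal distance between copper_part_mid and well below 0.02 m and z of copper_part_mid in the frame of fixture below 0.035 m and linear speed of copper_part below 0.03 m/s and value of joint pin below 0.003 m), for 0.2 s.
2. the mallet strikes the pin: it presses on it while moving faster than 25 mm/s (contact force between mallet and pin above 2 N and linear speed of mallet above 0.025 m/s).
3. the pin has snapped down (value of joint pin above 0.012 m), for 0.2 s.
At the end, for the whole second after the job is handed in: The copper part is at the bottom of the well (its centre within 20 mm of the axis and under 35 mm above the bench), the pin is down by more than 12 mm, and the mallet stands upright (within 0.12 rad) at rest on its head with the centre of its face over the mat (horizontal distance between copper_part_mid and well below 0.02 m and z of copper_part_mid in the frame of fixture below 0.035 m and value of joint pin above 0.012 m and x of mallet_face in the frame of mat between -0.095 and 0.095 m and y of mallet_face in the frame of mat between -0.06 and 0.06 m and z of mallet_face in the frame of mat below 0.008 m and angle between mallet_face's own z axis and vertical below 0.12 rad and linear speed of each of mallet, copper_part below 0.02 m/s); the robot touches nothing.
It fails at once if the fingers or the arm press on the pin (contact force between any of the fingers, the arm and pin above 1.5 N).
It fails at once if a grey part is moved by more than 30 mm (distance of any of grey_part_a_mid, grey_part_b_mid from where it was at the start of the episode above 0.03 m).
It also fails if it takes over 56 s, if anything falls off the work surface, if the arm or the gripper's body presses on something with over 40 N, if the wrist force passes 120 N, or if a joint passes its speed limit or range.

## Working session

There is one attempt and no reset: what is moved stays moved. The work goes in short steps, Python scripts to look and compute and a tool call to move; the robot and the scene stay as the last step left them, time stands still between calls to the robot, and variables do not carry over. Pictures are saved under pics/ and viewed, at most 10 in all, crops included, and the job is handed in when it is done.

Besides the shell and the picture viewer there is one more tool, called after "Request:" by a JSON object that holds its "name" and its "arguments". jog_arm: Moves the arm, as the interface text tells. Its arguments: {"type":"object","properties":{"gripper":{"type":"array"},"offset":{"type":"array"},"twist":{"type":"array"},"squeeze":{"type":"number"}},"required":["gripper","offset","twist"]}

```bash
mkdir -p pics; cat > h.py <<'E'
import numpy as np, cv2
from workcell import env
def look(n,save=None):
    c=env.read_camera(n)
    if save: cv2.imwrite(f'pics/{save}.png',c['image'][:,:,::-1])
    np.savez(f'{n}.npz',**{k:np.asarray(v) for k,v in c.items()})
    return c
def load(n): return dict(np.load(f'{n}.npz'))
def xyz(c,u,v,z=None):
    """world point of pixel; if z given intersect plane z"""
    f=200/np.tan(np.radians(float(c['fovy']))/2)
    r=np.array([(u-c['cx'])/f,-(v-c['cy'])/f,-1.])
    M=c['cam_to_world']
    if z is None:
        d=np.median(c['z_map'][int(v)-1:int(v)+2,int(u)-1:int(u)+2]); return M[:3,:3]@(r*d)+M[:3,3]
    w=M[:3,:3]@r; return M[:3,3]+w*(z-M[2,3])/w[2]
E
python3 - <<'E'
from h import *
for n in('scene','top'):
    c=look(n,n+'0'); print(n,c['fovy'],c['cx'],c['cy'],c['cam_to_world'].round(3).tolist(),[k for k in c])
print(env.get_state())
E
```

```text
scene 47.59987800417135 317.24622538932186 202.5356354334415 [[-0.805, 0.448, -0.388, 0.037], [-0.593, -0.596, 0.541, 0.576], [0.011, 0.666, 0.746, 0.916], [0.0, 0.0, 0.0, 1.0]] ['image', 'z_map', 'fovy', 'cx', 'cy', 'cam_to_world']
top 56.46625694683186 317.6084556450136 205.0351266110791 [[0.016, 0.996, -0.085, 0.379], [-0.999, 0.013, -0.031, -0.041], [-0.03, 0.085, 0.996, 1.024], [0.0, 0.0, 0.0, 1.0]] ['image', 'z_map', 'fovy', 'cx', 'cy', 'cam_to_world']
{'clock': 0.1, 'joint_pos': array([-1.41261671e+00,  3.13906356e-01,  4.50996170e-02,  1.30359355e+00,
       -2.03736216e-05,  1.43115140e+00]), 'qvel': array([ 0.00032314, -0.00186761,  0.002845  ,  0.00208544, -0.00148932,
       -0.00028219]), 'tau': array([ 2.71560151e-03, -4.81727242e+01,  2.99242562e+01,  1.27678982e-02,
        4.14682603e-06, -9.65969576e-06]), 'tcp_pos': array([ 0.16861738, -0.54925072,  0.23051169]), 'orientation': array([-8.01851937e-04,  9.88932722e-01,  1.48362489e-01, -1.76184958e-05]), 'wrist_force': array([ 0.03206177, -0.52741836,  0.3935113 ]), 'ft_torque': array([ 0.03244821, -0.02163493,  0.02371906]), 'grip_force': 0.0, 'finger_gap': 0.08550127264629312}
```

View pics/top0.png

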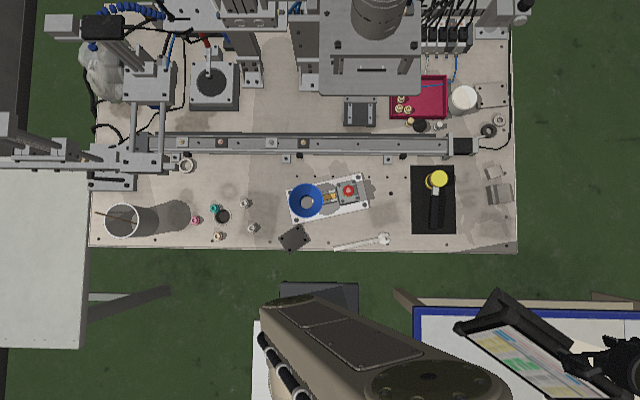

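View pics/scene0.png

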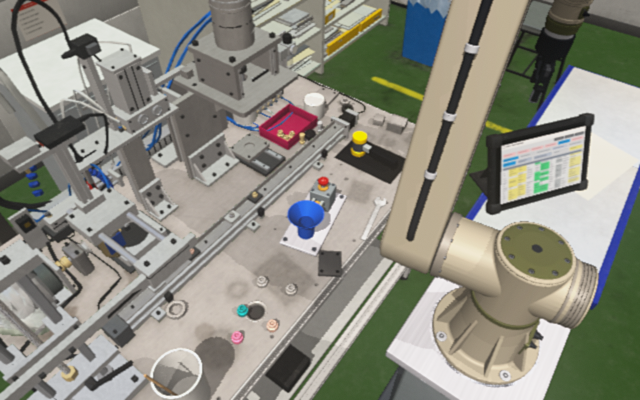

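Top picture: the candidates are pink (195,219), turquoise (214,208), copper-orange (217,236), and grey (246,203) and (253,227). The copper one at (217,236) fits the description. The funnel is at (306,200), the red pin at (348,190), and the mallet head at (438,179) with its handle running down. I'll check the choice in a close crop.

```bash
python3 - <<'E'
from h import *
a=cv2.imread('pics/top0.png'); s=cv2.imread('pics/scene0.png')
A=cv2.resize(a[180:260,180:270],None,fx=6,fy=6,interpolation=2)   # 540x480
B=cv2.resize(a[160:240,400:440+20],None,fx=4,fy=4,interpolation=2)
C=cv2.resize(a[165:230,280:375],None,fx=4,fy=4,interpolation=2)
o=np.zeros((600,800,3),np.uint8); o[:480,:540]=A; o[:320,545:785]=B; o[340:600,400:780]=C
cv2.imwrite('pics/crop1.png',o)
c=load('top')
for n,u,v,z in[('cop',217,236,.02),('ga',246,203,.018),('gb',253,227,.018),('funnel',306,200.5,.084),('pin',348,190.5,.097),('head',439,179,.064),('handle',435,212,.044),('matTL',412,166,.003),('matTR',455,166,.003),('matBR',456,234,.003),('matBL',411,234,.003)]:
    print(n,xyz(c,u,v,z).round(4),xyz(c,u,v).round(4))
E
```

```text
cop [0.3765 0.2613 0.02  ] [0.3765 0.2627 0.0152]
ga [0.4675 0.1856 0.018 ] [0.4676 0.1858 0.017 ]
gb [0.4024 0.1644 0.018 ] [0.4025 0.1646 0.017 ]
funnel [0.4701 0.0177 0.084 ] [0.4773 0.0223 0.0103]
pin [ 0.4954 -0.0879  0.097 ] [ 0.4952 -0.0878  0.0982]
head [ 0.5323 -0.3234  0.064 ] [ 0.5315 -0.322   0.069 ]
handle [ 0.4483 -0.3179  0.044 ] [ 0.448  -0.3167  0.0483]
matTL [ 0.5774 -0.268   0.003 ] [ 0.5774 -0.2681  0.0026]
matTR [ 0.5786 -0.3853  0.003 ] [ 0.579 -0.386  0.001]
matBR [ 0.3923 -0.3852  0.003 ] [ 0.3923 -0.3857  0.0016]
matBL [ 0.3904 -0.2643  0.003 ] [ 0.3904 -0.2645  0.0024]
```

View pics/crop1.png

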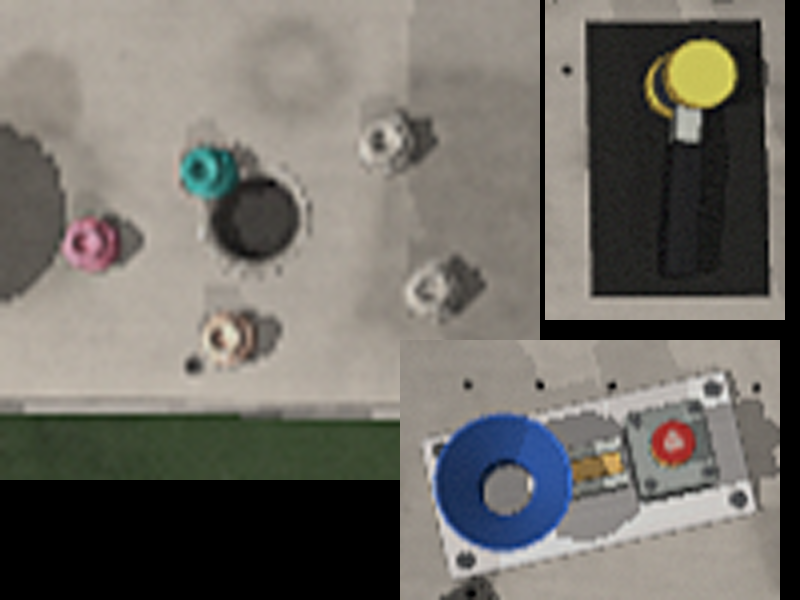

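The crop shows the copper part at crop (230,337), or full-image (218.3,236.2). The pink and turquoise look-alikes are clearly separate, and both greys are to its right. Moving over the copper part now.

Request:
{"name": "jog_arm", "arguments": {"gripper": [1,1,1,1,1,1,1,1], "offset": [[3.8,5,0],[7.5,10,0],[11.3,15,0],[15,20,0],[18.8,25,0],[22.5,30,0],[26.3,35,0],[30,40,0]], "twist": [6,12,18,24,30,36,42,50]}}

```text
clock: 1.1
tcp_pos: [0.4696, -0.1479, 0.2312]
orientation: [0.0, 0.832, 0.554, -0.0]
wrist_force: [1.8, -0.2, -0.4]
finger_gap: 0.0852
grip_force: 0.0
```

Request:
{"name": "jog_arm", "arguments": {"gripper": [1,1,1,1,0.6,0.6,0.6,0.6], "offset": [[-1.3,5.8,0],[-2.6,11.6,-1],[-3.9,17.4,-2],[-5.2,23.2,-4],[-6.5,29,-6],[-7.8,34.8,-8],[-9.3,40.8,-9],[-9.3,40.8,-9]], "twist": [5,10,15,20,25,30,35,40]}}

```text
clock: 2.1
tcp_pos: [0.3731, 0.2616, 0.14]
orientation: [-0.001, 0.59, 0.807, -0.001]
wrist_force: [-0.0, -0.4, -0.4]
finger_gap: 0.0511
grip_force: 0.0
```

```bash
python3 - <<'E'
from h import *
c=look('wrist','w1'); s=env.get_state(); print(s['clock'],s['tcp_pos'],s['orientation'],c['cam_to_world'].round(3).tolist())
E
```

```text
2.15 [0.37385721 0.26030156 0.14037561] [-4.92013194e-04  5.89997421e-01  8.07404597e-01 -7.86590471e-04] [[0.953, -0.288, -0.097, 0.348], [0.304, 0.901, 0.309, 0.341], [-0.001, -0.324, 0.946, 0.283], [0.0, 0.0, 0.0, 1.0]]
```

View pics/w1.png

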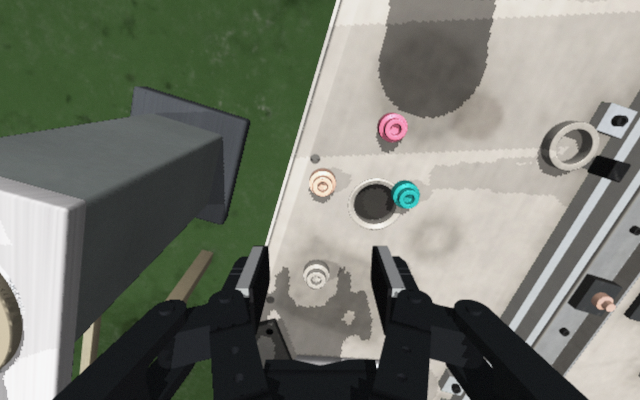

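The wrist view has the copper part at (322,183), a grey part at (316,275), turquoise at (405,194) and pink at (393,127).

```bash
python3 - <<'E'
from h import *
c=load('wrist')
for u,v in((322.5,183),(316,274),(405,194)): print(xyz(c,u,v,.02).round(4),xyz(c,u,v).round(4))
E
```

```text
[0.3737 0.2651 0.02  ] [0.3742 0.2637 0.0149]
[0.3957 0.1763 0.02  ] [0.3958 0.1758 0.0192]
[0.4457 0.2776 0.02  ] [0.4454 0.2778 0.0209]
```

Request:
{"name": "jog_arm", "arguments": {"gripper": [0.6,0.6,0.6,0.6,0.6,0.6,0.6,0.6], "offset": [[0,0.2,-3],[0,0.3,-6],[0,0.3,-9],[0,0.3,-9],[0,0.3,-9],[0,0.3,-9],[0,0.3,-9],[0,0.3,-9]], "twist": [0,0,0,0,0,0,0,0]}}

```text
clock: 3.15
tcp_pos: [0.3761, 0.2614, 0.0519]
orientation: [0.0, 0.594, 0.804, 0.001]
wrist_force: [-0.1, 0.1, 0.0]
finger_gap: 0.051
grip_force: 0.0
```

```bash
python3 - <<'E'
from h import *
c=look('wrist','w2'); s=env.get_state(); print(s['clock'],s['tcp_pos'],s['orientation'])
c=look('top');cv2.imwrite('pics/t2.png',cv2.resize(c['image'][180:260,180:280,::-1],None,fx=6,fy=6))
M=c=load('wrist');f=200/np.tan(np.radians(float(c['fovy']))/2);T=c['cam_to_world']
for p in (s['tcp_pos'],s['tcp_pos']*[1,1,0]+[0,0,.02]):
    q=T[:3,:3].T@(p-T[:3,3]);print('tcp px',c['cx']+f*q[0]/-q[2],c['cy']-f*q[1]/-q[2])
E
```

```text
3.2 [0.37591903 0.26137599 0.05170639] [2.09855444e-04 5.94386396e-01 8.04179485e-01 3.51770454e-04]
tcp px 320.45006324923133 256.82956104774706
tcp px 320.25637766911944 230.1466096095784
```

View pics/w2.png

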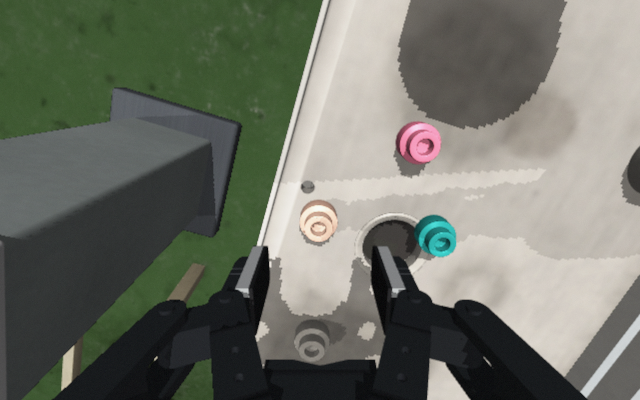

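The part's top is at (319,225) and the TCP axis projects to (320,230), so it is off by about 2 mm in +y. Descending and gripping.

Request:
{"name": "jog_arm", "arguments": {"gripper": [0.6,0.6,0.6,0.6,0,0,0,0], "offset": [[0,0.2,-2],[0,0.2,-4],[0,0.2,-4.8],[0,0.2,-4.8],[0,0.2,-4.8],[0,0.2,-4.8],[0,0.2,-4.8],[0,0.2,-4.8]], "twist": [0,0,0,0,0,0,0,0], "squeeze": 40}}

```text
clock: 4.25
tcp_pos: [0.3763, 0.2636, 0.0042]
orientation: [0.0, 0.594, 0.804, 0.001]
wrist_force: [-1.3, -0.1, 5.7]
finger_gap: 0.0211
grip_force: 39.1
```

Request:
{"name": "jog_arm", "arguments": {"gripper": [0,0,0,0,0,0,0,0], "offset": [[0,0,5],[0,0,10],[1.5,-4,14],[3.3,-9,16],[5.2,-14,16],[7.1,-19,16],[9,-24.4,16],[9.4,-24.4,16]], "twist": [0,0,0,0,0,0,0,0]}}

```text
clock: 5.25
tcp_pos: [0.4711, 0.0158, 0.1635]
orientation: [0.001, 0.597, 0.802, 0.0]
wrist_force: [-0.5, 0.9, -0.3]
finger_gap: 0.0213
grip_force: 39.6
```

Request:
{"name": "jog_arm", "arguments": {"gripper": [0,0,0,0,0,0,0,0], "offset": [[0,0,-1],[0,0,-3],[0,0,-4],[0,0,-4],[0,0,-4],[0,0,-4],[0,0,-4],[0,0,-4]], "twist": [0,0,0,0,0,0,0,0]}}

```text
clock: 6.25
tcp_pos: [0.4699, 0.0192, 0.1236]
orientation: [0.0, 0.594, 0.804, 0.0]
wrist_force: [0.0, -0.0, -1.4]
finger_gap: 0.0207
grip_force: 39.6
```

```bash
python3 - <<'E'
from h import *
c=look('wrist','w3'); s=env.get_state(); print(s['clock'],s['tcp_pos'],s['finger_gap'])
f=200/np.tan(np.radians(float(c['fovy']))/2);T=c['cam_to_world']
for z in (s['tcp_pos'][2],.084):
    p=s['tcp_pos']*[1,1,0]+[0,0,z]
    q=T[:3,:3].T@(p-T[:3,3]);print('tcp px',c['cx']+f*q[0]/-q[2],c['cy']-f*q[1]/-q[2])
im=c['image'].astype(int); m=(im[:,:,2]>im[:,:,0]+60)&(im[:,:,2]>im[:,:,1]+40)
v,u=np.nonzero(m);print(u.min(),u.max(),v.min(),v.max())
E
```

```text
6.3 [0.46981948 0.01916573 0.1234858 ] 0.02114666745148167
tcp px 320.64635955501484 256.8938286986101
tcp px 320.4170813025709 224.8406256649141
0 389 157 399
```

View pics/w3.png

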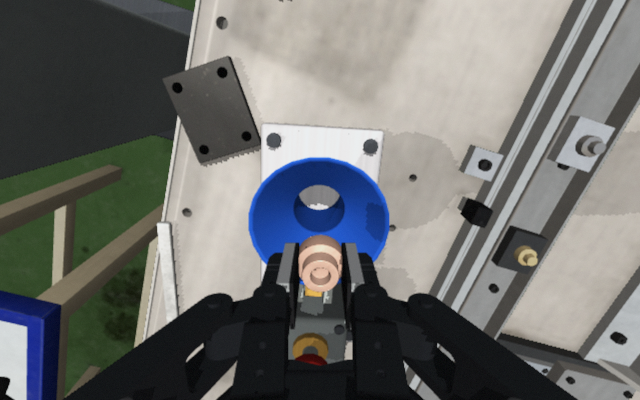

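The part is held at (321,265). The funnel rim spans u 248–389 with its centre near (318.5,224), and the TCP axis at rim height projects to (320.4,224.8), so it is aligned. Lowering and dropping.

Request:
{"name": "jog_arm", "arguments": {"gripper": [0,0,0,0.5,0.5,0.5,0.5,0.5], "offset": [[0,0,-2],[0,0,-3],[0,0,-3],[0,0,-3],[0,0,-3],[0,0,-3],[0,0,3],[0,0,9]], "twist": [0,0,0,0,0,0,0,0]}}

```text
clock: 7.3
tcp_pos: [0.469, 0.0194, 0.2144]
orientation: [-0.001, 0.594, 0.804, -0.0]
wrist_force: [0.5, -0.0, 0.2]
finger_gap: 0.0426
grip_force: 0.0
```

Request:
{"name": "jog_arm", "arguments": {"gripper": [0.7,0.7,0.7,0.7,0.7,0.7,0.7,0.7], "offset": [[0,-6,0],[0,-12,0],[0,-18,0],[0,-24,0],[0,-29,0],[0,-34,0],[0,-34,0],[0,-34,0]], "twist": [9,18,27,36,45,54,63,69]}}

```text
clock: 8.3
tcp_pos: [0.4694, -0.3218, 0.2131]
orientation: [-0.0, 0.033, 0.999, 0.0]
wrist_force: [-0.7, 0.5, -0.1]
finger_gap: 0.06
grip_force: 0.0
```

```bash
python3 - <<'E'
from h import *
t=look('top'); c=look('wrist'); s=env.get_state(); print(s['clock'],s['tcp_pos'],s['orientation'],s['finger_gap'])
f=200/np.tan(np.radians(float(c['fovy']))/2);T=c['cam_to_world']
for z in (.047,.067):
    p=s['tcp_pos']*[1,1,0]+[0,0,z]
    q=T[:3,:3].T@(p-T[:3,3]);print('tcp px',c['cx']+f*q[0]/-q[2],c['cy']-f*q[1]/-q[2])
o=np.zeros((600,640,3),np.uint8);o[:400]=c['image'][:,:,::-1];o[400:600,:300]=cv2.resize(t['image'][175:225,275:350,::-1],(300,200),interpolation=2)
o[400:600,320:620]=cv2.resize(t['image'][195:245,190:265,::-1],(300,200),interpolation=2)
cv2.imwrite('pics/w4.png',o)
E
```

```text
8.4 [ 0.46956697 -0.32108449  0.21328934] [-3.83388969e-05  3.45677948e-02  9.99402351e-01  8.63670906e-05] 0.059394661967152595
tcp px 320.54672171944196 173.22200925079304
tcp px 320.5900234695676 178.74662985484193
```

View pics/w4.png

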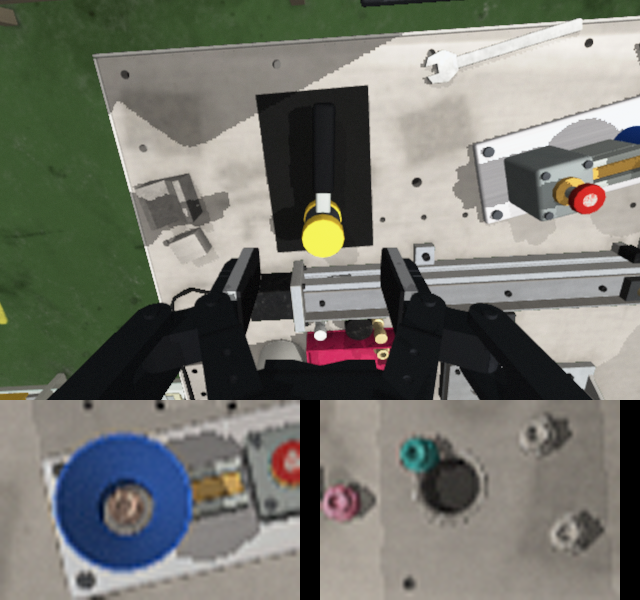

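The copper part lies in the well, both greys are untouched, and the mallet is seen with its head top at (323,236) and its handle from (323,193) to (325,103).

```bash
python3 - <<'E'
from h import *
c=load('wrist'); h=xyz(c,323,236,.067);g=xyz(c,325,106,.047);g2=xyz(c,323.5,190,.047)
print(h,g,g2, xyz(c,323,236)); d=(h-g)[:2]; d/=np.hypot(*d); print(np.degrees(np.arctan2(d[1],d[0])), h[:2]-.062*d)
t=load('top');im=t['image'].astype(int)
m=(im[:,:,0]>im[:,:,1]+80)&(im[:,:,0]>im[:,:,2]+80);m[:,:330]=0;m[:,365:]=0;m[:170]=0;m[215:]=0
v,u=np.nonzero(m);print(len(u),u.mean(),v.mean(),xyz(t,u.mean(),v.mean(),.097), 'wristpin',xyz(c,587,199,.097))
E
```

```text
[ 0.52982825 -0.32239945  0.067     ] [ 0.40445572 -0.31281679  0.047     ] [ 0.4875517  -0.31916554  0.047     ] [ 0.52928343 -0.32237712  0.06809457]
-4.370818773579977 [ 0.46800856 -0.31767436]
61 347.7704918032787 190.40983606557376 [ 0.4956032  -0.08730423  0.097     ] wristpin [ 0.49377177 -0.09038391  0.097     ]
```

Request:
{"name": "jog_arm", "arguments": {"gripper": [0.7,0.7,0.7,0.7,0.7,0.7,0.7,0.7], "offset": [[-0.2,0.3,-5],[-0.2,0.3,-10],[-0.2,0.3,-14],[-0.2,0.3,-17],[-0.2,0.3,-19],[-0.2,0.3,-19.7],[-0.2,0.3,-19.7],[-0.2,0.3,-19.7]], "twist": [0,0,0,0,0,0,0,0]}}

```text
clock: 9.4
tcp_pos: [0.4685, -0.3183, 0.0174]
orientation: [0.001, 0.035, 0.999, -0.001]
wrist_force: [-0.7, -0.0, -0.2]
finger_gap: 0.0599
grip_force: 0.0
```

Request:
{"name": "jog_arm", "arguments": {"gripper": [0,0,0,0,0,0,0,0], "offset": [[0,0,0],[0,0,0],[0,0,0],[0,0,0],[0,0,0],[0,0,0],[0,0,0],[0,0,0]], "twist": [0,0,0,0,0,0,0,0], "squeeze": 90}}

```text
clock: 10.4
tcp_pos: [0.4679, -0.3181, 0.017]
orientation: [0.0, 0.034, 0.999, -0.0]
wrist_force: [-1.4, 0.2, 5.6]
finger_gap: 0.021
grip_force: 87.8
```

Request:
{"name": "jog_arm", "arguments": {"gripper": [0,0,0,0,0,0,0,0], "offset": [[0,0,2],[0,0,5],[0,0,9],[0,0,13],[0,2,16],[-0.5,5,17],[-1,9,17],[-1.5,13,17]], "twist": [0,0,0,0,0,0,0,0]}}

```text
clock: 11.4
tcp_pos: [0.4517, -0.1863, 0.1854]
orientation: [-0.001, 0.035, 0.999, 0.001]
wrist_force: [-0.3, 1.1, -3.3]
finger_gap: 0.0209
grip_force: 88.5
```

Request:
{"name": "jog_arm", "arguments": {"gripper": [0,0,0,0,0,0,0,0], "offset": [[-0.5,4,0],[-1,7,0],[-1.5,9,0],[-2,10,0],[-2,10.4,0],[-2,10.4,-2],[-2,10.4,-3],[-2,10.4,-3]], "twist": [0,0,0,0,0,0,0,0]}}

```text
clock: 12.4
tcp_pos: [0.4322, -0.084, 0.1556]
orientation: [-0.001, 0.035, 0.999, 0.0]
wrist_force: [-0.5, 0.2, -2.9]
finger_gap: 0.0209
grip_force: 88.6
```

```bash
python3 - <<'E'
from h import *
c=look('wrist');t=look('top');sc=look('scene'); s=env.get_state(); print(s['clock'],s['tcp_pos'],s['orientation'],s['finger_gap'])
im=c['image'].astype(int);m=(im[:,:,0]>150)&(im[:,:,1]>150)&(im[:,:,2]<120);v,u=np.nonzero(m)
print(len(u),u.min(),u.max(),v.min(),v.max())
o=np.zeros((600,640,3),np.uint8);o[:400]=c['image'][:,:,::-1]
o[400:600,:300]=cv2.resize(t['image'][165:215,320:395,::-1],(300,200),interpolation=2)
o[400:600,320:620]=cv2.resize(sc['image'][150:220,275:380,::-1],(300,200),interpolation=2)
cv2.imwrite('pics/w5.png',o)
E
```

```text
12.55 [ 0.43311626 -0.08413731  0.1567829 ] [ 3.26503182e-04  3.45901347e-02  9.99401526e-01 -7.34025397e-05] 0.02063940328848462
210 337 368 242 346
```

View pics/w5.png

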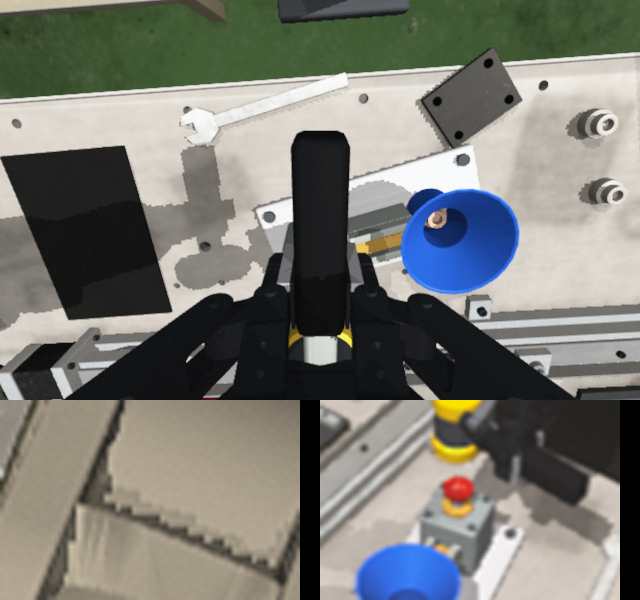

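The scene inset shows the mallet head directly above the red pin, with the face about 46 mm above it. Striking.

Request:
{"name": "jog_arm", "arguments": {"gripper": [0,0,0,0,0,0,0,0], "offset": [[0,0,-1.5],[0,0,-3.5],[0,0,-5.8],[0,0,-5.8],[0,0,-5.8],[0,0,-3],[0,0,0],[0,0,0]], "twist": [0,0,0,0,0,0,0,0]}}

```text
clock: 13.55
tcp_pos: [0.4347, -0.0845, 0.1591]
orientation: [0.003, 0.034, 0.999, -0.001]
wrist_force: [0.8, 0.0, -3.8]
finger_gap: 0.0206
grip_force: 88.9
```

Request:
{"name": "jog_arm", "arguments": {"gripper": [0,0,0,0,0,0,0,0], "offset": [[0,0,1.5],[0.5,-5,3],[1,-10,3],[1.5,-15,3],[2.5,-20,3],[3.5,-23.4,3],[3.5,-23.4,3],[3.5,-23.4,3]], "twist": [0,0,0,0,0,0,0,0]}}

```text
clock: 14.55
tcp_pos: [0.4669, -0.3169, 0.1855]
orientation: [-0.001, 0.034, 0.999, 0.001]
wrist_force: [0.1, -0.9, -3.6]
finger_gap: 0.021
grip_force: 89.3
```

```bash
python3 - <<'E'
from h import *
c=look('wrist');t=look('top');sc=look('scene'); s=env.get_state(); print(s['clock'],s['tcp_pos'],s['orientation'],s['finger_gap'])
im=t['image'].astype(int)
m=(im[:,:,0]>im[:,:,1]+80)&(im[:,:,0]>im[:,:,2]+80);m[:,:330]=0;m[:,365:]=0;m[:170]=0;m[215:]=0
v,u=np.nonzero(m);print(len(u),u.mean(),v.mean(),xyz(t,u.mean(),v.mean()))
o=np.zeros((600,640,3),np.uint8);o[:400]=c['image'][:,:,::-1]
o[400:600,:300]=cv2.resize(t['image'][175:225,285:360,::-1],(300,200),interpolation=2)
o[400:600,320:620]=cv2.resize(sc['image'][120:220,275:425,::-1],(300,200),interpolation=2)
cv2.imwrite('pics/w6.png',o)
E
```

```text
14.7 [ 0.46737889 -0.31644668  0.18626171] [-3.48470034e-04  3.37888713e-02  9.99428848e-01  4.09540057e-04] 0.02072501508987838
70 347.57142857142856 190.75714285714287 [ 0.49644841 -0.08749601  0.08316805]
```

View pics/w6.png

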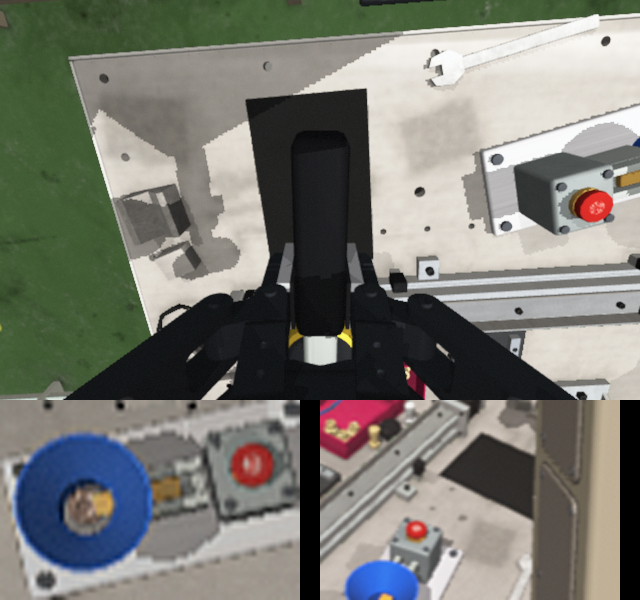

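The pin top now reads 0.083 m, so it is fully down, and the keeper bar covers the part. The mallet sits unchanged in the grip, so I'm setting it back on the mat.

Request:
{"name": "jog_arm", "arguments": {"gripper": [0,0,0,0,0,0,0,0], "offset": [[0,0,-5],[0,0,-10],[0,0,-14],[0,0,-15.5],[0,0,-16],[0,0,-16.4],[0,0,-16.8],[0,0,-16.9]], "twist": [0,0,0,0,0,0,0,0]}}

```text
clock: 15.7
tcp_pos: [0.4681, -0.3181, 0.0179]
orientation: [0.0, 0.034, 0.999, -0.0]
wrist_force: [-0.5, 0.4, -3.5]
finger_gap: 0.0209
grip_force: 89.1
```

Request:
{"name": "jog_arm", "arguments": {"gripper": [0,0,0,0,0,0,0,0], "offset": [[0,0,-0.05],[0,0,-0.1],[0,0,-0.1],[0,0,-0.1],[0,0,-0.1],[0,0,-0.1],[0,0,-0.1],[0,0,-0.1]], "twist": [0,0,0,0,0,0,0,0]}}

```text
clock: 16.7
tcp_pos: [0.4678, -0.318, 0.017]
orientation: [0.0, 0.034, 0.999, -0.0]
wrist_force: [-3.8, 1.0, 6.1]
finger_gap: 0.0205
grip_force: 90.3
```

In contact; releasing, then lifting.

Request:
{"name": "jog_arm", "arguments": {"gripper": [0.6,0.6,0.6,0.6,0.6,0.6,0.6,0.6], "offset": [[0,0,0],[0,0,0],[0,0,0],[0,0,0],[0,0,0],[0,0,1],[0,0,3],[0,0,6]], "twist": [0,0,0,0,0,0,0,0]}}

```text
clock: 17.7
tcp_pos: [0.4672, -0.3173, 0.0768]
orientation: [-0.001, 0.034, 0.999, 0.001]
wrist_force: [0.8, -0.8, 0.3]
finger_gap: 0.0513
grip_force: 0.0
```

Request:
{"name": "jog_arm", "arguments": {"gripper": [0.6,0.6,0.6,0.6,0.6,0.6,0.6,0.6], "offset": [[0,0,5],[0,0,10],[0,0,13],[0,0,13],[0,0,13],[0,0,13],[0,0,13],[0,0,13]], "twist": [0,0,0,0,0,0,0,0]}}

```text
clock: 18.7
tcp_pos: [0.4675, -0.3175, 0.2056]
orientation: [-0.0, 0.034, 0.999, 0.0]
wrist_force: [0.2, -0.5, -0.3]
finger_gap: 0.0512
grip_force: 0.0
```

```bash
python3 - <<'E'
from h import *
c=look('wrist','w7'); s=env.get_state(); print(s['clock'],s['tcp_pos'],s['finger_gap'])
im=c['image'].astype(int);m=(im[:,:,0]>200)&(im[:,:,1]>190)&(im[:,:,2]<130);v,u=np.nonzero(m)
print(len(u),u.mean(),v.mean(),xyz(c,u.mean(),v.mean()))
P=np.array([xyz(c,a,b) for a,b in zip(u,v)]);P=P[abs(P[:,2]-np.median(P[:,2]))<.01]
print(P.mean(0),np.linalg.lstsq(np.c_[P[:,:2]-P[:,:2].mean(0),np.ones(len(P))],P[:,2],rcond=None)[0])
E
```

```text
18.75 [ 0.46754223 -0.31760057  0.20580481] 0.05136698511949067
1290 319.7480620155039 242.9279069767442 [ 0.53085924 -0.32231299  0.06777935]
[ 0.53157257 -0.32265489  0.06788829] [ 0.00537954 -0.00151025  0.06788829]
```

View pics/w7.png

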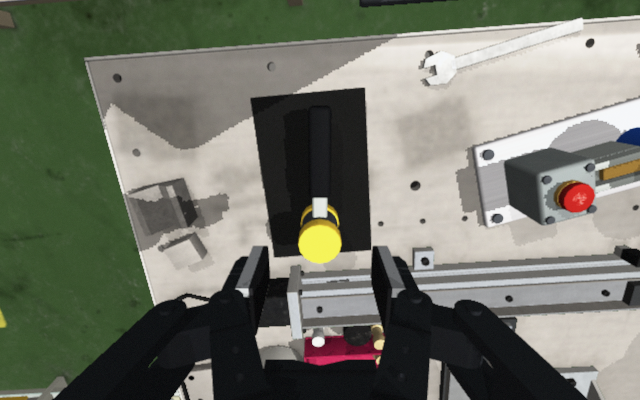

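The mallet stands upright on the mat with its head at (320,242), its top at 0.068 m and level. The pin at (577,197) is still down.

```bash
python3 -c "
from workcell import env
print(env.hand_in())"
```

```text
the job is handed in; nothing more can be done
None
```

The job is handed in, though the hand-in call returned no verdict: the copper part is in the well under the keeper bar, the pin was struck fully down, the mallet stands upright on the mat, and the grey parts were not touched.

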